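# Put the four bench tools back in their nests

### The arm

A 6-joint arm with a two-finger parallel gripper is mounted at the origin on the work surface; the furniture and walls round the work are solid. World frame = base frame: x ahead of the robot, y to its left, z up, the work surface at z = 0. Lengths are in m, angles in degrees, forces in N, time in s.
With the tool pointing down it reaches from about 0.325 to 0.775 m from the base axis. Payload 5.5 kg.
Tool frame: the origin (TCP) lies on the centre line of the jaws, within the pads' length; the fingertips stand 17 mm ahead of it and the grasp point (between the pads) lies 2 mm behind it; z points along the fingers, y is the direction in which the jaws open and shut (so a half turn about z gives the same grasp; the last joint's range is limited). The gripper opens to 88 mm and grips with 3 to 60 N. Pads are 20 mm wide; open, the fingers measure 115 mm over their backs; the gripper's body (75 mm by 178 mm) begins 61 mm behind the grasp point.
Start: joints at [63.959, 5.22, 70.514, -0, 104.267, -3.249], TCP at [0.232, 0.553, 0.24] pointing down, gripper open.
Joint ranges: [-164.24, 164.24], [-49.07, 125.15], [9.68, 141.18], [-86.29, 266.29], [3.28, 154.24], [-151.56, 151.56]. Speed limits (degrees/s): [147.25, 147.25, 172.46, 180, 180, 180].

### API

Orientations are given as [roll, pitch, yaw] about the fixed x, y, z axes, in that order (R = Rz(yaw) Ry(pitch) Rx(roll)).
In Python, from station import r gives the robot as it stands. The module is installed in compiled form; this text tells all that it offers. Calls block until the motion is done:
- r.reach(position, orientation): joint-space move of the TCP to a pose.
- r.servo_line(position, rotation=None, speed=0.15): straight line of the TCP; rotation=None keeps the orientation; speed is the mean speed in m/s.
- r.move_joints(angles): joint-space move.
- r.let_go() and r.grab(squeeze=None): open the fingers fully, or close them until they stop; squeeze is the grip in N (None keeps the last).
- r.wait(seconds).
- r.inverse_kinematics(position, orientation): joint angles nearest the present ones, or None.
- r.sense(): the state.
- r.snapshot(name): name is "scene" or "top"; returns a dict with "frame" (480x640x3 uint8, red, green, blue), "fx", "fy", "cx", "cy" (pixels), "dist_coeffs" ([k1, k2, p1, p2, k3] as OpenCV has them; the pictures are not rectified), "R" (3x3) and "t" (3): a world point X has camera coordinates R X + t. Camera axes: x right, y down, z forward; pixel columns grow to the right and rows downward; lengths in m; the calibration is good to about 2 mm. A picture is of the moment at which its call begins. There is no depth.
A pose or a line that the arm cannot do raises r.IKError and nothing moves.
- r.hand_in(): hands the job in, once; it reports no verdict.
The state is a dict: "clock": time; "joints": joint angles; "joint_vel": joint speeds; "joint_torque": joint torques, N m; "tcp_pos": TCP position; "orientation": TCP orientation; "contact_force": force on the tool from outside, world axes, zero at the start; "torque": the same for the moment, N m; "opening": finger opening in m.
Only numpy, scipy, OpenCV 4.12 (cv2) and the standard library are available. Lean on these libraries where they do the work, as an engineer would, in place of code of your own. Each camera call takes 0.05 s, during which the arm holds its last target.

### The job

Clear the bench in front of the robot: put the flat file, the pliers, the tape measure and the paint marker back, each into the tool nest whose pocket is made for it, lying fully down on the pocket's floor inside the rim (the tape measure standing upright); either way round is fine. Leave the loose steel strip among them where it lies, and leave all four tools released and at rest.

Things in the scene. Friction and masses are not known exactly. Their poses are not given: they have to be found in the camera images.
- flat_file: flat file with a turned wooden handle lying flat, about 310 mm long, 25 mm wide, 20 to 28 mm high, 0.21 kg; balances at its middle. Origin: centre of its underside; x along its length, y across, z up
- pliers: combination pliers with red handles lying flat, 182 mm long, 48 mm wide, 10 mm thick, 0.22 kg. The two handles (from 24 to 91 mm behind the origin) measure 46 to 48 mm over their outsides, tapering from there to 21 mm at the pivot 27 mm ahead of the origin; balances about 10 mm behind the origin, and can be gripped across both handles 20 mm behind it. Origin: centre of the underside; x along the length towards the jaws, y across, z up
- tape_measure: yellow tape measure standing upright, 62 mm tall, 36 mm thick along its x, 68 mm long along its y, 0.24 kg; grip across the 36 mm. Origin: centre of its underside; z up
- paint_marker: white and red paint marker pen lying flat, 138 mm long, barrel 15 mm in diameter with its axis 8 mm above its underside, 0.02 kg; a flat clip 20 mm wide and 4 mm thick lies under one end (from 37 to 69 mm from the middle, towards -x). Origin: centre of its underside; x along the barrel, y across, z up
- file_nest: fixed tool nest of the flat file, the longest of the four: a flat grey base plate with a raised black rim round an open rectangular pocket 326 x 44 mm; pocket floor 5 mm, rim top 13 mm above the table, rim 7 mm thick; both long sides have a finger cut-out 90 mm wide in the middle, where there is no rim. Origin: centre of the underside, on the table; x along the pocket's length, y across, z up
- pliers_nest: fixed tool nest of the pliers, the widest of the four: a flat grey base plate with a raised black rim round an open rectangular pocket 198 x 64 mm; pocket floor 5 mm, rim top 13 mm above the table, rim 7 mm thick; both long sides have a finger cut-out 110 mm wide in the middle, where there is no rim. Origin: centre of the underside, on the table; x along the pocket's length, y across, z up
- tape_nest: fixed tool nest of the tape measure, the shortest of the four; the tape's 68 mm side goes along its x: a flat grey base plate with a raised black rim round an open rectangular pocket 84 x 52 mm; pocket floor 5 mm, rim top 13 mm above the table, rim 7 mm thick; rim closed all round. Origin: centre of the underside, on the table; x along the pocket's length, y across, z up
- marker_nest: fixed tool nest of the paint marker, the narrowest of the four: a flat grey base plate with a raised black rim round an open rectangular pocket 154 x 36 mm; pocket floor 5 mm, rim top 13 mm above the table, rim 7 mm thick; both long sides have a finger cut-out 70 mm wide in the middle, where there is no rim. Origin: centre of the underside, on the table; x along the pocket's length, y across, z up
- loose_strip: bystander to leave alone: single loose flat steel strip with one hole, 118 x 36 x 6 mm, lying among the tools and nests. Origin: centre of its underside; x along its length

How it is judged:
By the outcome, as a careful person would: the job done as asked, in the order asked, and still so for the second after the job is handed in, with the robot touching nothing.
It also fails if it takes over 106 s, if anything falls off the work surface, if the arm or the gripper's body presses on something with over 40 N, if the wrist force passes 120 N, or if a joint passes its speed limit or range.

## Working session

There is one attempt and no reset: what is moved stays moved. The work goes in short steps, each a Python script; the robot and the scene stay as the last script left them, time stands still between calls to the robot, and variables do not carry over. Pictures are saved under pics/ and viewed, and the job is handed in when it is done.

```bash
mkdir -p pics
python3 - <<'E'
from station import r
import cv2,pickle
for n in("scene","top"):
    s=r.snapshot(n); cv2.imwrite(f"pics/{n}0.png",s["frame"][:,:,::-1]); pickle.dump(s,open(f"{n}0.pkl","wb"))
    print(n,s["fx"],s["fy"],s["cx"],s["cy"],s["dist_coeffs"],s["R"],s["t"])
print(r.sense())
E
```

```text
scene 545.1418623521681 545.1418623521681 311.7463385375155 233.37181206877258 [-0.14616792  0.          0.          0.          0.        ] [[ 0.84649212 -0.53235543  0.00698496]
 [-0.39958357 -0.64393375 -0.65244332]
 [ 0.3518296   0.54949705 -0.75780533]] [-0.40344112  0.23020149  1.35302443]
top 435.04832471094767 435.04832471094767 321.42736747861585 238.70163569660903 [0.01468051 0.         0.         0.         0.        ] [[ 0.01274984 -0.99973794  0.01901311]
 [-0.98687623 -0.01564238 -0.1607191 ]
 [ 0.16097439 -0.01671444 -0.98681704]] [-0.02256743  0.48872037  0.98071078]
{'clock': 0.1, 'joints': array([ 6.39584232e+01,  5.25977819e+00,  7.05735526e+01,  1.01031694e-03,
        1.04263546e+02, -3.24809482e+00]), 'joint_vel': array([ 0.02092458, -0.1417521 , -0.10137396, -0.08743704, -0.01105663,
        0.02708579]), 'joint_torque': array([ 2.01418290e-03, -4.47853982e+01, -4.07571316e+01,  6.99291285e-02,
        2.83498998e-02, -1.30708208e-04]), 'tcp_pos': array([0.23234497, 0.55295932, 0.23862368]), 'orientation': array([-1.79903334e+02, -6.46703351e-03,  1.57206761e+02]), 'contact_force': array([-0.2823023 ,  0.13846877, -1.01104632]), 'torque': array([-0.02335053, -0.02713121, -0.02990385]), 'opening': 0.08780384869891052}
```

View pics/top0.png

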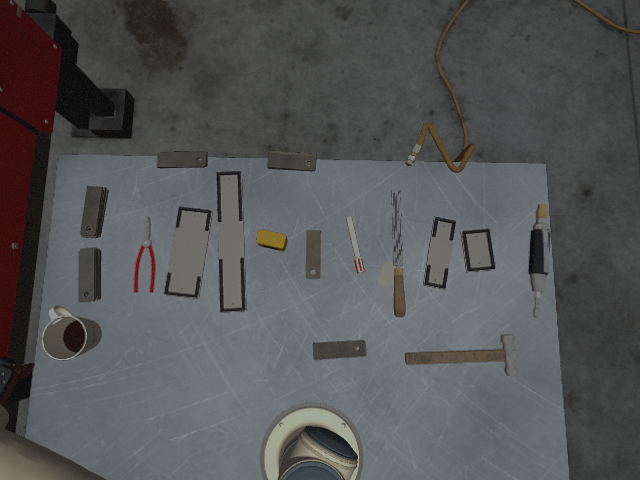

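View pics/scene0.png

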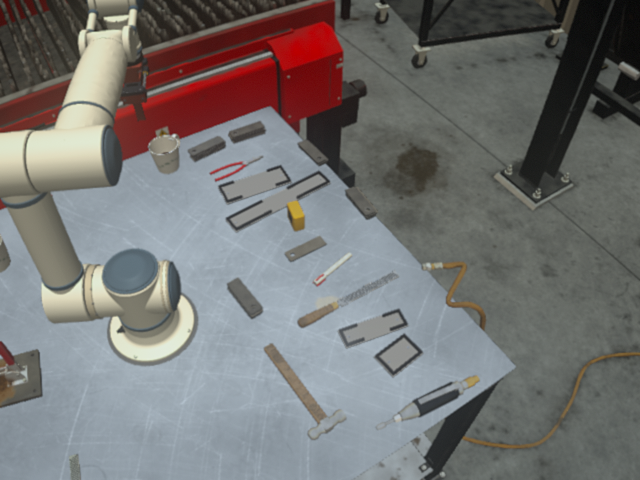

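The top view shows, left to right: pliers (145,255), pliers nest (188,252), file nest (231,242), tape (271,240), loose strip (313,254), marker (355,245), file (398,255), marker nest (440,253) and tape nest (478,250). Next I'll zoom in on these.

Run:
```python
import cv2,pickle
s=pickle.load(open("top0.pkl","rb"))["frame"][:,:,::-1]
cv2.imwrite("pics/cA.png",cv2.resize(s[160:330,120:310],None,fx=4,fy=3.5,interpolation=cv2.INTER_CUBIC)[:600])
cv2.imwrite("pics/cB.png",cv2.resize(s[170:330,310:510],None,fx=3.7,fy=3.7,interpolation=cv2.INTER_CUBIC))
s=pickle.load(open("scene0.pkl","rb"))["frame"][:,:,::-1]
cv2.imwrite("pics/cC.png",cv2.resize(s[140:390,190:450],None,fx=2.4,fy=2.4,interpolation=cv2.INTER_CUBIC))
```

```text
(no output)
```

View pics/cA.png

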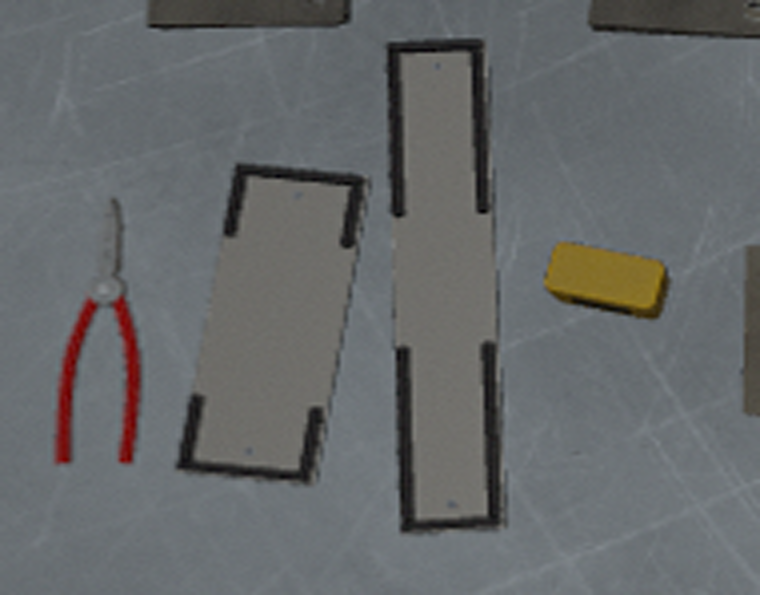

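View pics/cB.png

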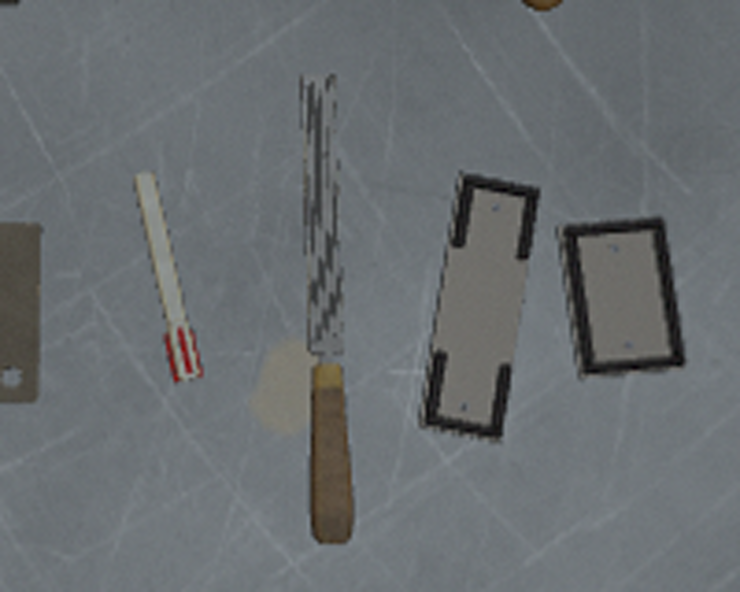

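View pics/cC.png

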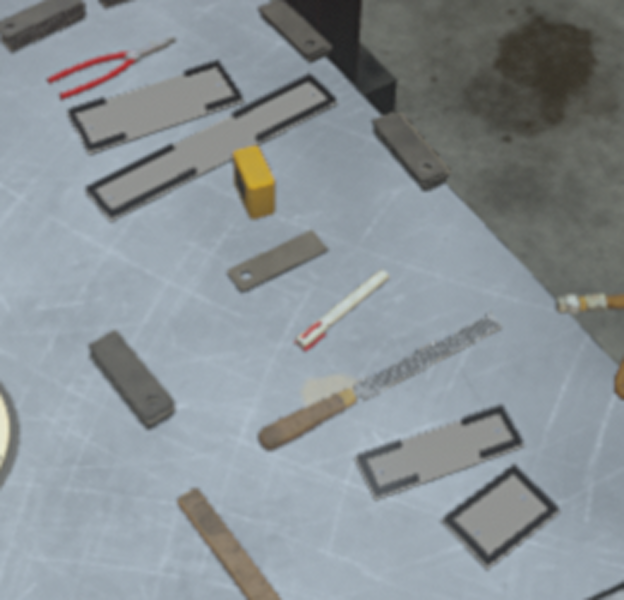

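```bash
cat > h.py <<'E'
import numpy as np,cv2
def cast(s,px,z):
    K=np.array([[s["fx"],0,s["cx"]],[0,s["fy"],s["cy"]],[0,0,1]])
    u=cv2.undistortPoints(np.asarray(px,float).reshape(-1,1,2),K,np.asarray(s["dist_coeffs"],float)).reshape(-1,2)
    R=np.asarray(s["R"]);t=np.asarray(s["t"]);C=-R.T@t
    d=np.c_[u,np.ones(len(u))]@R
    return (C+d*((z-C[2])/d[:,2])[:,None])[:,:2]
def proj(s,X):
    K=np.array([[s["fx"],0,s["cx"]],[0,s["fy"],s["cy"]],[0,0,1]])
    return cv2.projectPoints(np.asarray(X,float).reshape(-1,1,3),cv2.Rodrigues(np.asarray(s["R"]))[0],np.asarray(s["t"],float),K,np.asarray(s["dist_coeffs"],float))[0].reshape(-1,2)
def rect(P):
    (c,wh,a)=cv2.minAreaRect((P*1000).astype(np.float32))
    b=cv2.boxPoints((c,wh,a)); e=[b[1]-b[0],b[2]-b[1]]; e=max(e,key=lambda v:v@v)
    return np.round(c,1),np.round(sorted(wh,reverse=True),1),round(float(np.degrees(np.arctan2(e[1],e[0]))%180),1)
def maskpx(m,box):
    x0,y0,x1,y1=box; q=np.zeros_like(m);q[y0:y1,x0:x1]=m[y0:y1,x0:x1]
    v,u=np.nonzero(q); return np.c_[u,v].astype(float)
def masks(s):
    f=s["frame"]; hsv=cv2.cvtColor(f,cv2.COLOR_RGB2HSV).astype(int);H,S,V=hsv[...,0],hsv[...,1],hsv[...,2]
    return dict(dark=V<55,red=((H<8)|(H>172))&(S>130)&(V>90),yellow=(H>15)&(H<32)&(S>140)&(V>60),
      white=(S<45)&(V>165),wood=(H>5)&(H<25)&(S>70)&(V>50))
E
python3 - <<'E'
from h import *
import pickle
s=pickle.load(open("top0.pkl","rb"));m=masks(s)
z=pickle.load(open("scene0.pkl","rb"));n=masks(z)
def big(P,):return P
print("nests top")
for nm,b in dict(pl=(160,200,214,302),fi=(214,166,250,316),ma=(420,213,459,295),ta=(459,224,500,276)).items():
    p=maskpx(m["dark"],b);print(nm,len(p),rect(cast(s,p,.013)))
print("nests scene")
for nm,b in dict(ma=(338,306,410,350),ta=(373,332,425,376)).items():
    p=maskpx(n["dark"],b);print(nm,len(p),rect(cast(z,p,.013)))
p=maskpx(m["red"],(125,200,165,300));print("handles",len(p),p.min(0),p.max(0),rect(cast(s,p,.010)))
p=maskpx(m["red"],(345,250,370,280));print("markred",rect(cast(s,p,.008)))
p=maskpx(m["white"],(340,205,370,280));print("markwhite",len(p),rect(cast(s,p,.010)),p.min(0),p.max(0))
p=maskpx(m["yellow"],(245,220,300,260));print("tape",len(p),rect(cast(s,p,.062)),p.min(0),p.max(0))
p=maskpx(m["wood"],(385,262,415,322));print("wood",len(p),rect(cast(s,p,.014)),p.min(0),p.max(0))
# file tip, from crop: (302..336,75)/3.7+(310,170)
for q in [(397.5,191),(396,263),(399,316),(394,212),(402,212),(148,217),(145,240),(313,230),(313,278)]:
    print(q,np.round(cast(s,[q],.012)*1000,1))
E
```

```text
nests top
pl 384 (array([458.4, 301.5]), array([210.3,  78.5]), 174.4)
fi 690 (array([489. , 202.8]), array([337.8,  58.8]), 4.3)
ma 328 (array([ 465.4, -301.2]), array([166.5,  50.5]), 169.3)
ta 357 (array([ 472.8, -394. ]), array([97.2, 66.6]), 6.1)
nests sceneTraceback (most recent call last):
  File "<stdin>", line 11, in <module>
  File "h.py", line 4, in cast
    u=cv2.undistortPoints(np.asarray(px,float).reshape(-1,1,2),K,np.asarray(s["dist_coeffs"],float)).reshape(-1,2)
      ~~~~~~~~~~~~~~~~~~~^^^^^^^^^^^^^^^^^^^^^^^^^^^^^^^^^^^^^^^^^^^^^^^^^^^^^^^^^^^^^^^^^^^^^^^^^^^
cv2.error: OpenCV(4.12.0) /io/opencv/modules/calib3d/src/undistort.dispatch.cpp:347: error: (-215:Assertion failed) CV_IS_MAT(_src) && CV_IS_MAT(_dst) && (_src->rows == 1 || _src->cols == 1) && (_dst->rows == 1 || _dst->cols == 1) && _src->cols + _src->rows - 1 == _dst->rows + _dst->cols - 1 && (CV_MAT_TYPE(_src->type) == CV_32FC2 || CV_MAT_TYPE(_src->type) == CV_64FC2) && (CV_MAT_TYPE(_dst->type) == CV_32FC2 || CV_MAT_TYPE(_dst->type) == CV_64FC2) in function 'cvUndistortPointsInternal'
```

Run:
```python
from h import *
import pickle
s=pickle.load(open("top0.pkl","rb"));m=masks(s)
z=pickle.load(open("scene0.pkl","rb"))
hs=z["frame"].max(2)<95
for nm,b in dict(ma=(338,306,410,350),ta=(373,332,425,376),pl=(216,162,292,204),fi=(222,168,332,232)).items():
    p=maskpx(hs,b);
    if len(p): print("scene",nm,len(p),rect(cast(z,p,.013)))
def go(n,c,b,h):
    p=maskpx(m[c],b)
    if len(p):print(n,len(p),rect(cast(s,p,h)),p.min(0),p.max(0))
    else:print(n,0)
go("handles","red",(125,200,165,300),.010)
go("markred","red",(345,250,370,280),.008)
go("markwhite","white",(340,205,370,280),.010)
go("tape","yellow",(245,220,300,260),.062)
go("wood","wood",(385,262,415,322),.014)
for q in [(397.5,191),(396,263),(399,316),(394,212),(402,212),(148.5,216),(146,243),(313,230),(313,278)]:
    print(q,np.round(cast(s,[q],.012)*1000,1))
f=s["frame"]
print(f[225,345:362].tolist()); 
print(f[205,388:408].max(1).tolist()); print(f[235,388:408].max(1).tolist());
print(f[184:198,393:404].max(2).tolist())
cv2.imwrite("pics/cD.png",cv2.resize(cv2.convertScaleAbs(f[180:325,340:420,::-1],alpha=1.8,beta=-60),None,fx=4,fy=4,interpolation=cv2.INTER_NEAREST))
```

```text
scene ma 283 (array([ 461.3, -326.8]), array([165. ,  95.9]), 169.8)
scene ta 321 (array([ 472.3, -397.4]), array([97.3, 65.8]), 5.9)
scene pl 251 (array([455.1, 278.1]), array([211.3, 124.3]), 174.7)
scene fi 685 (array([499.9, 217. ]), array([345.7, 240.3]), 156.8)
handles 270 (array([417.4, 401. ]), array([109.1,  45.2]), 1.2) [134. 245.] [154. 291.]
markred 29 (array([ 431.4, -106.4]), array([29. , 18.3]), 18.4) [355. 259.] [363. 272.]
markwhite 0
tape 426 (array([481.5,  99.7]), array([67.7, 37.4]), 76.3) [256. 230.] [285. 250.]
wood 419 (array([ 367.7, -201.1]), array([110.7,  23.7]), 179.2) [394. 269.] [404. 316.]
(397.5, 191) [[ 615.4 -201.8]]
(396, 263) [[ 437.4 -195.4]]
(399, 316) [[ 312.5 -200.6]]
(394, 212) [[ 562.4 -192.4]]
(402, 212) [[ 562.7 -212. ]]
(148.5, 216) [[542.3 400.9]]
(146, 243) [[476.5 401.8]]
(313, 230) [[514.5   4.6]]
(313, 278) [[398.7   2.8]]
[[104, 110, 112], [104, 109, 113], [72, 72, 70], [138, 132, 114], [144, 151, 144], [142, 146, 143], [138, 142, 141], [139, 144, 138], [110, 110, 102], [105, 111, 118], [105, 112, 114], [104, 110, 114], [102, 109, 1
[... 334 characters left out ...]
14, 115, 114, 112, 114, 111, 114, 112, 112], [112, 112, 114, 113, 113, 113, 113, 114, 111, 112, 114], [111, 113, 112, 115, 113, 114, 114, 111, 114, 113, 114], [113, 114, 113, 114, 116, 112, 115, 114, 113, 114, 113], [113, 115, 112, 115, 116, 115, 116, 118, 116, 114, 114], [115, 117, 114, 117, 113, 112, 71, 82, 118, 114, 114], [119, 121, 121, 118, 119, 71, 81, 87, 117, 118, 118], [121, 76, 121, 118, 119, 58, 85, 95, 115, 115, 114], [76, 65, 119, 119, 117, 61, 112, 95, 112, 115, 114], [67, 70, 120, 96, 118, 83, 118, 110, 112, 114, 114], [66, 68, 118, 91, 116, 111, 119, 112, 109, 113, 113], [64, 63, 118, 68, 117, 114, 117, 114, 113, 113, 113], [62, 68, 98, 62, 113, 112, 113, 92, 112, 113, 114]]
```

View pics/cD.png

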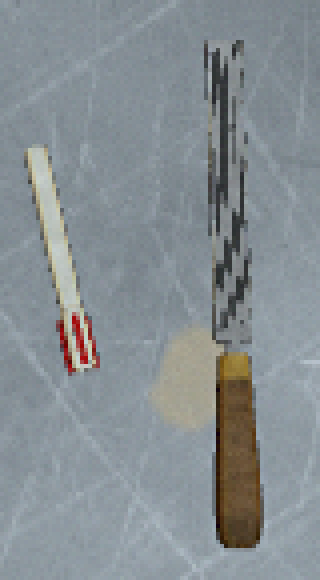

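```bash
cat >> h.py <<'E'
def best_yaw(r,p,a):
    best=None
    for k in(-180,0,180):
        y=a+k
        q=r.inverse_kinematics(list(p),[180,0,y])
        if q is not None and (best is None or abs(q[5])<best[0]): best=(abs(q[5]),y)
    return best[1]
def above(r,x,y,a,z=.16):
    yaw=best_yaw(r,(x,y,z),a); r.reach([x,y,z],[180,0,yaw]); return yaw
def st(r,l=""):
    s=r.sense(); print(l,"t",round(s["clock"],2),"tcp",np.round(s["tcp_pos"]*1000,1),"o",np.round(s["orientation"],1),"F",np.round(s["contact_force"],1),"open",round(s["opening"]*1000,1)); return s
def snap(r,name,tag):
    s=r.snapshot(name); cv2.imwrite(f"pics/{tag}.png",s["frame"][:,:,::-1]); return s
E
python3 - <<'E'
from h import *
import pickle
s=pickle.load(open("top0.pkl","rb"));z=pickle.load(open("scene0.pkl","rb"))
a=cast(s,[(348.9,217.2),(360.6,272.5)],.009)*1000;d=a[1]-a[0];print("marker",a,np.hypot(*d),np.degrees(np.arctan2(d[1],d[0]))%180,a.mean(0))
a=cast(s,[(396,190),(397.5,258),(400,316.7)],.02)*1000;d=a[2]-a[0];print("file",a,np.hypot(*d),np.degrees(np.arctan2(d[1],d[0]))%180,(a[2]+a[0])/2)
# blade edges rows
for row,l,rr in((205,391.2,401),(235,392.2,402.6)):print(cast(s,[(l,row),(rr,row)],.02)*1000)
# scene-view checks: project
for n,X in dict(file=(.465,-.200,.02),filetip=(.618,-.202,.02),fend=(.312,-.2,.014),tape=(.4815,.0997,.062),plt=(.542,.401,.005)).items():print(n,proj(z,[X]).round(1))
E
```

```text
marker [[ 548.21424954  -82.45126182]
 [ 413.63531373 -110.79979105]] 137.53228375206157 11.895230249770236 [480.92478164 -96.62552644]
file [[ 615.62486177 -196.55050209]
 [ 448.52903476 -197.6729399 ]
 [ 311.03944052 -201.309494  ]] 304.6225973974457 0.8951445039171801 [ 463.33215114 -198.92999805]
[[ 577.82173855 -184.32132795]
 [ 578.22702577 -208.18610286]]
[[ 503.91487645 -185.77502374]
 [ 504.31489133 -210.81883748]]
file [[349.6 295.9]]
filetip [[397.2 271.1]]
fend [[298.5 324.4]]
tape [[294.5 209.6]]
plt [[263.  156.9]]
```

Positions agree between the two views. The tape goes first, because it stands right beside the file nest.

Run:
```python
from h import *
from station import r
x,y,a=.4815,.0997,76.3
above(r,x,y,a,.16); st(r,"above")
r.servo_line([x,y,.038]); st(r,"down")
r.grab(25); st(r,"grab")
r.servo_line([x,y,.15]); st(r,"up")
snap(r,"scene","tape1")
```

```text
above t 1.99 tcp [481.5 100.5 160.3] o [180.   -0.   76.4] F [-0.6 -0.5  0.5] open 87.5
down t 2.96 tcp [482.1  99.9  39.1] o [179.9  -0.   76.3] F [ 0.6 -0.4  0.2] open 88.1
grab t 3.83 tcp [481.7  99.6  38.1] o [180.    0.   76.3] F [ 1.4 -0.4 -0.5] open 34.1
up t 4.73 tcp [480.9  99.7 148.6] o [-179.9    0.    76.3] F [-0.4  0.6 -3.3] open 33.8
```

View pics/tape1.png

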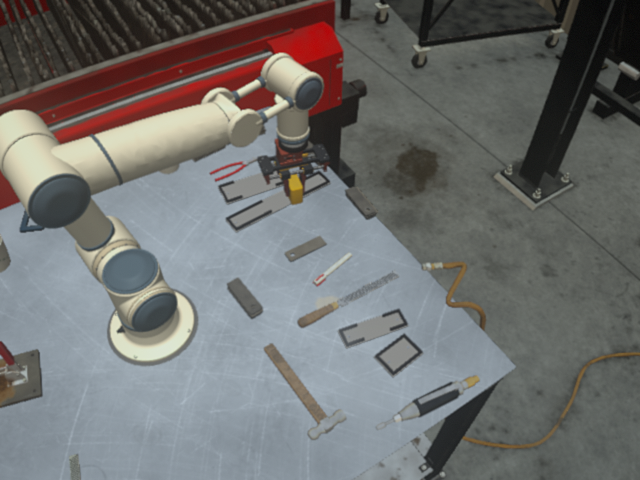

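The tape is held between the jaws at (295,188). Placing it now.

Run:
```python
from h import *
from station import r
x,y,a=.4727,-.3955,6.0
above(r,x,y,a,.16); st(r,"above")
snap(r,"top","tape2")
r.servo_line([x,y,.055]); st(r)
r.servo_line([x,y,.0445],speed=.04); st(r,"down")
r.let_go(); st(r,"open")
r.servo_line([x,y,.20]); st(r,"up")
above(r,.45,.25,0,.25)
s=snap(r,"top","tape3");z=snap(r,"scene","tape3s")
import pickle;pickle.dump((s,z),open("t3.pkl","wb"))
m=masks(s);p=maskpx(m["yellow"],(455,215,510,280));print(rect(cast(s,p,.067)))
cv2.imwrite("pics/tape3c.png",np.hstack([cv2.resize(s["frame"][210:290,430:510,::-1],(380,380)),cv2.resize(z["frame"][310:390,350:430,::-1],(380,380))]))
```

```text
above t 6.58 tcp [ 473.4 -394.5  160.1] o [-180.    -0.     6.1] F [ 1.  -0.3 -2.5] open 33.9
 t 7.48 tcp [ 473.3 -395.8   56.3] o [ 1.799e+02 -1.000e-01  6.000e+00] F [ 0.9 -0.7 -1.7] open 33.7
down t 7.89 tcp [ 472.6 -395.4   44.2] o [-180.    0.    6.] F [ 0.6  0.2 -2.7] open 33.9
open t 8.84 tcp [ 472.7 -395.5   44.4] o [-180.    0.    6.] F [0.8 0.  0.3] open 87.8
up t 10.03 tcp [ 472.4 -395.2  198.5] o [-1.799e+02  1.000e-01  6.000e+00] F [-0.4  0.7 -1.1] open 87.8
(array([ 473. , -383.4]), array([66.7, 50.5]), 6.5)
```

View pics/tape3c.png

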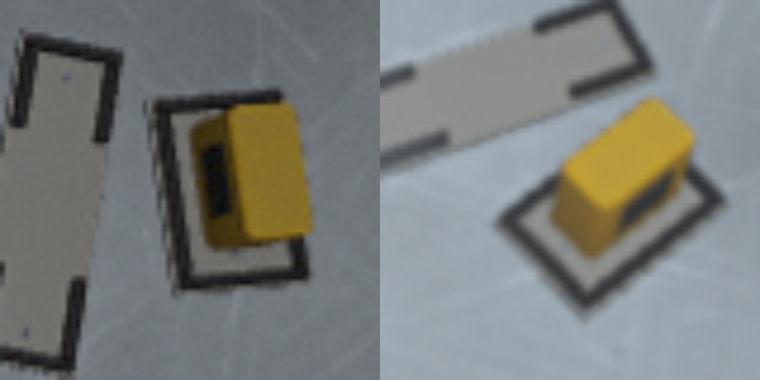

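The crop shows the tape standing upright inside the pocket. Marker next.

Run:
```python
from h import *
from station import r
x,y,a=.481,-.0966,11.9
above(r,x,y,a,.12); st(r,"above")
r.servo_line([x,y,.020],speed=.1); st(r,"down")
r.grab(15); st(r,"grab")
r.servo_line([x,y,.12]); st(r,"up")
snap(r,"scene","mk1")
x,y,a=.4654,-.302,169.4
above(r,x,y,a,.12); st(r,"above nest")
snap(r,"top","mk2"); z=snap(r,"scene","mk2s")
cv2.imwrite("pics/mk2c.png",cv2.resize(z["frame"][240:380,280:440,::-1],(800,600)))
```

```text
above t 14.36 tcp [481.2 -96.4 120.2] o [180.  -0.  12.] F [-0.7 -0.  -0.4] open 87.5
down t 15.51 tcp [481.6 -96.7  20.9] o [ 1.80e+02 -1.00e-01  1.19e+01] F [ 0.2 -0.9  0.3] open 88.1
grab t 16.62 tcp [481.  -96.6  20. ] o [-180.     0.    11.9] F [-0.2 -0.3 -0.2] open 15.1
up t 17.44 tcp [480.5 -96.5 118.9] o [-1.80e+02  1.00e-01  1.19e+01] F [-0.2 -0.4 -0.2] open 14.7
above nest t 18.32 tcp [ 465.4 -301.   119.4] o [-1.799e+02  1.000e-01 -1.050e+01] F [ 0.7  0.6 -1.3] open 14.5
```

View pics/mk2c.png

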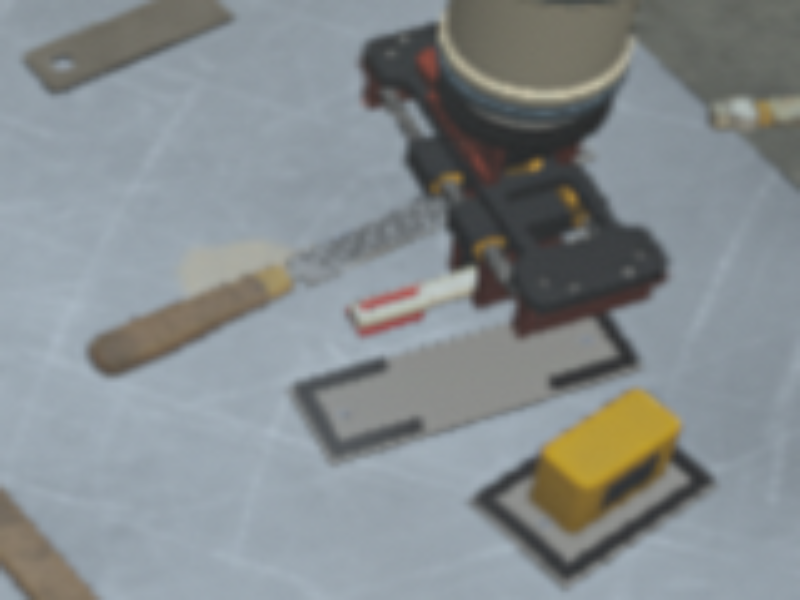

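View pics/mk2.png

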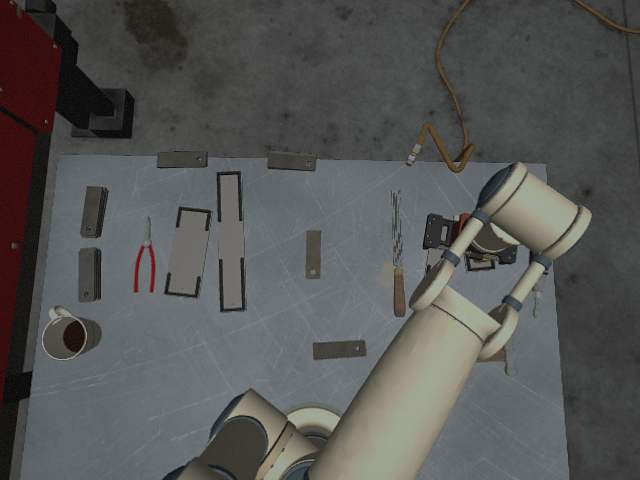

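The marker is held level, with its red end at crop (360,310), above the nest. Lowering it, then looking.

Run:
```python
from h import *
from station import r
x,y=.4654,-.302
r.servo_line([x,y,.036],speed=.1)
r.servo_line([x,y,.026],speed=.03); st(r,"down")
r.let_go(); st(r,"open")
r.servo_line([x,y,.16]); st(r,"up")
x,y,a=.4645,-.199,0.9
above(r,.45,.1,a,.2)
s=snap(r,"top","mk3");z=snap(r,"scene","mk3s")
cv2.imwrite("pics/mk3c.png",np.hstack([cv2.resize(s["frame"][180:320,380:510,::-1],(371,400)),cv2.resize(z["frame"][290:390,320:430,::-1],(420,400))]))
```

```text
down t 19.9 tcp [ 465.3 -301.9   25.8] o [-180.     0.   -10.6] F [0.1 0.7 0. ] open 14.7
open t 21.09 tcp [ 465.4 -302.    26. ] o [180.    0.  -10.6] F [-0.8  0.  -0.4] open 88.0
up t 22.13 tcp [ 465.  -301.7  158.7] o [-1.799e+02  1.000e-01 -1.060e+01] F [-0.3 -0.1 -0.8] open 87.6
```

View pics/mk3c.png

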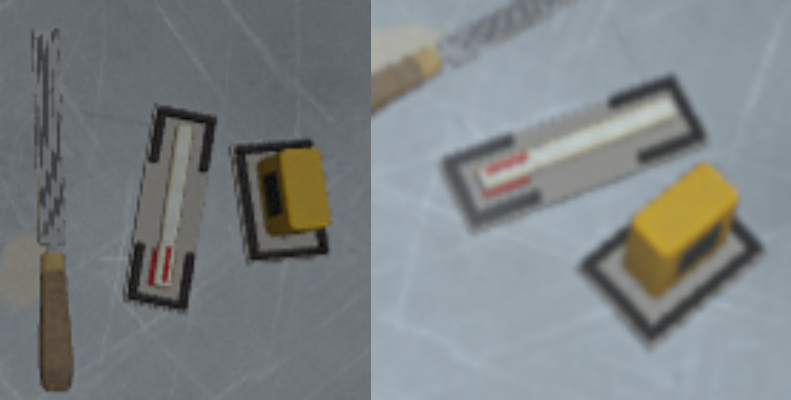

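The marker is in its pocket, with its red end at about (160,265) in the crop. File next.

Run:
```python
from h import *
from station import r
x,y,a=.4645,-.199,1.0
above(r,x,y,a,.12); st(r,"above")
r.servo_line([x,y,.022],speed=.1); st(r,"down")
r.grab(50); st(r,"grab")
r.servo_line([x,y,.12],speed=.1); s=st(r,"up"); print(s["torque"])
x,y,a=.489,.2028,4.3
above(r,x,y,a,.12); st(r,"above nest")
s=snap(r,"top","f2"); z=snap(r,"scene","f2s")
```

```text
above t 26.58 tcp [ 464.6 -198.8  120.1] o [180.   -0.    1.1] F [-0.3  0.7 -0.1] open 87.7
down t 27.72 tcp [ 465.  -199.3   22.9] o [ 1.8e+02 -1.0e-01  1.0e+00] F [ 0.7 -0.1  0.6] open 87.8
grab t 28.73 tcp [ 464.5 -199.1   22. ] o [180.  -0.   1.] F [ 1.  -0.2 -0.1] open 22.5
up t 29.87 tcp [ 464.1 -198.8  119. ] o [-1.8e+02  1.0e-01  1.0e+00] F [ 0.3  0.9 -3.1] open 22.6
[-0.01321772  0.16192238 -0.00899063]
above nest t 31.93 tcp [489.1 202.4 119.9] o [-180.    -0.  -175.8] F [ 0.1 -0.1 -3.2] open 22.7
```

View pics/f2s.png

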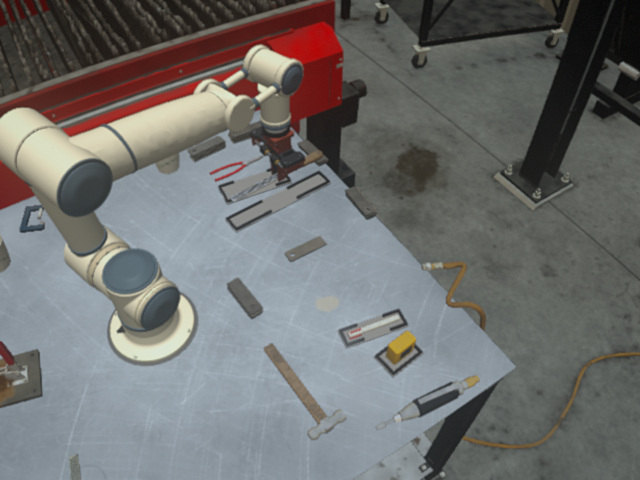

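View pics/f2.png

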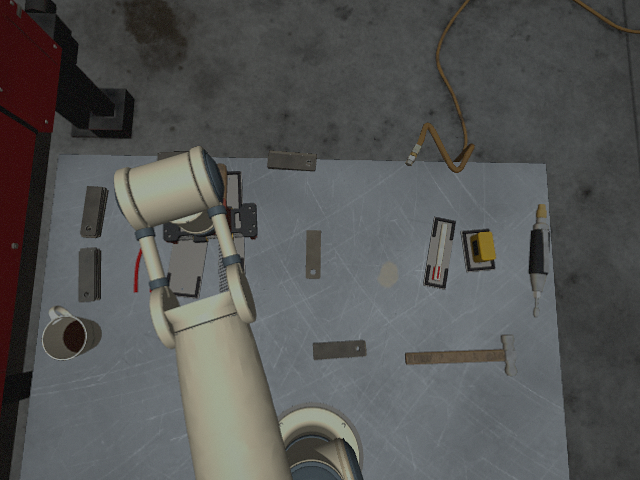

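The file is held level with its handle away from the robot, near (320,158) in the scene view. Checking its lengthwise position from both ends before lowering.

Run:
```python
from h import *
f=cv2.imread("pics/f2s.png")
cv2.imwrite("pics/f2c.png",cv2.resize(f[120:240,205:365],(800,600),interpolation=cv2.INTER_CUBIC))
import pickle
z=pickle.load(open("scene0.pkl","rb"))
c=np.array([.489,.2028]);u=np.array([np.cos(np.radians(4.3)),np.sin(np.radians(4.3))])
for l in(-.155,.155):
    for h in(.1,.114,.12):
        q=proj(z,[(*(c+l*u),h)])[0];print(l,h,q.round(1),((q-[205,120])*5).round())
```

```text
-0.155 0.1 [231.6 200.1] [133. 401.]
-0.155 0.114 [231.1 196.6] [130. 383.]
-0.155 0.12 [230.8 195. ] [129. 375.]
0.155 0.1 [321.1 156.2] [580. 181.]
0.155 0.114 [321.2 152.6] [581. 163.]
0.155 0.12 [321.2 151.1] [581. 155.]
```

View pics/f2c.png

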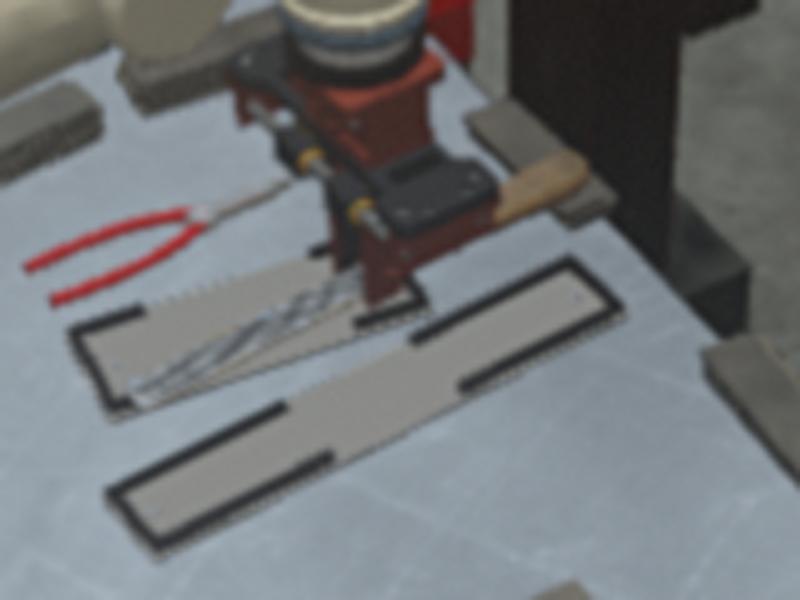

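Run:
```python
from h import *
from station import r
x,y=.4875,.2028
r.servo_line([x,y,.04],speed=.1); st(r)
r.servo_line([x,y,.028],speed=.03); st(r,"down")
r.let_go(); st(r,"open")
r.servo_line([x,y,.16]); st(r,"up")
above(r,.40,-.25,0,.2)
s=snap(r,"top","f3");z=snap(r,"scene","f3s")
cv2.imwrite("pics/f3c.png",np.hstack([cv2.resize(s["frame"][160:320,120:260,::-1],(385,440)),cv2.resize(z["frame"][140:250,205:308,::-1],(412,440))]))
m=masks(s);p=maskpx(m["red"],(125,200,165,300));print(rect(cast(s,p,.01)))
```

```text
t 32.98 tcp [488.  203.   40.9] o [ 1.800e+02  1.000e-01 -1.757e+02] F [ 0.5  0.5 -2.6] open 22.6
down t 33.52 tcp [487.4 202.8  27.8] o [-180.    -0.  -175.7] F [ 0.6  0.5 -2.7] open 22.5
open t 34.62 tcp [487.5 202.8  28. ] o [-180.    -0.  -175.7] F [-0.4 -0.4  0.1] open 87.9
up t 35.65 tcp [487.  202.6 158.7] o [-1.800e+02 -1.000e-01 -1.757e+02] F [ 1.3  0.1 -1.2] open 87.7
(array([417.4, 401. ]), array([109.1,  45.2]), 1.2)
```

View pics/f3c.png

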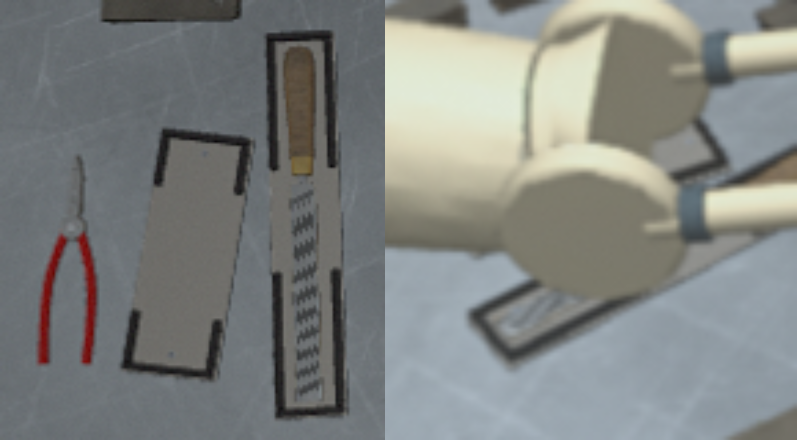

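View pics/f3s.png

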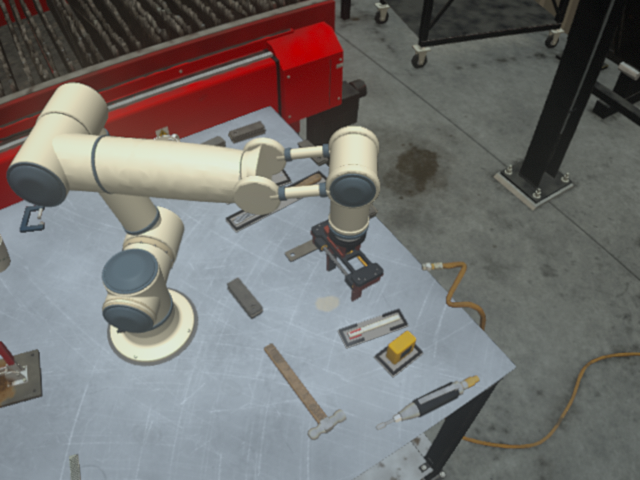

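The file is centred in its pocket, handle at the far end. Pliers next: approach shifted 5 mm away from their nest so the open finger clears its plate.

Run:
```python
from h import *
from station import r
x,y,a=.434,.406,1.2
yaw=above(r,x,y,a,.13); st(r,"above")
r.servo_line([x,y,.020],speed=.1); st(r,"down")
r.grab(40); st(r,"grab")
r.servo_line([x,y,.10],speed=.08); s=st(r,"up"); print(s["torque"])
z=snap(r,"scene","p1")
cv2.imwrite("pics/p1c.png",cv2.resize(z["frame"][110:230,180:340,::-1],(800,600),interpolation=cv2.INTER_CUBIC))
```

```text
above t 40.04 tcp [434.6 405.4 130.2] o [-180.     0.  -178.9] F [ 0.7 -0.4  0.2] open 87.8
down t 41.29 tcp [434.5 406.4  21. ] o [ 1.799e+02  1.000e-01 -1.788e+02] F [ 0.4 -0.7 -0. ] open 87.6
grab t 42.08 tcp [434.  405.7  20. ] o [-180.    -0.  -178.8] F [-0.4 -1.6  1.1] open 43.6
up t 43.23 tcp [433.7 405.7  99.1] o [-1.799e+02 -1.000e-01 -1.788e+02] F [-0.6 -0.8 -2.7] open 43.6
[0.02983507 0.06604338 0.03068925]
```

View pics/p1c.png

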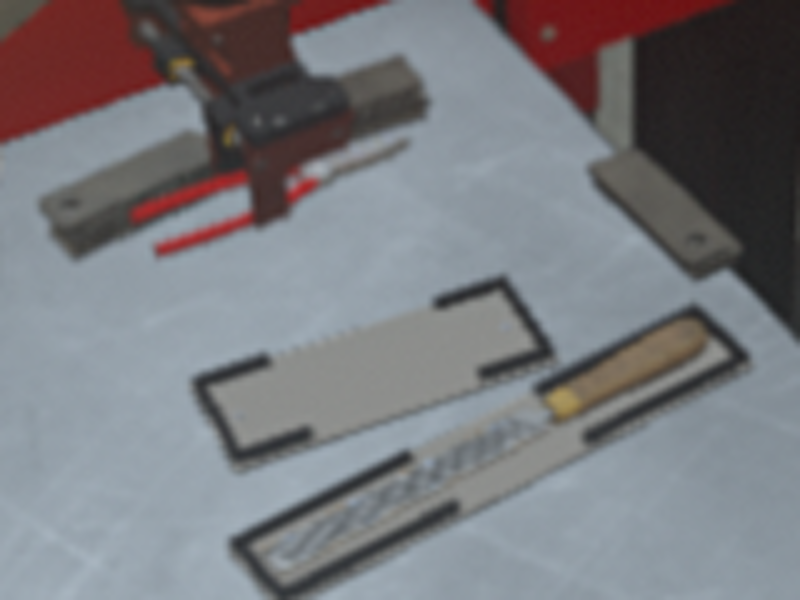

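Run:
```python
from h import *
from station import r
import pickle
z0=pickle.load(open("scene0.pkl","rb"))
print(proj(z0,[(.545,.408,.084),(.323+.0,.404,.084)]).round(1))
x,y=.4385,.3035
r.servo_line([x,y,.10],[180,0,-178.8-6.8]); st(r,"over")
r.servo_line([x,y,.036],speed=.1)
z=snap(r,"scene","p2"); cv2.imwrite("pics/p2c.png",cv2.resize(z["frame"][130:250,190:350,::-1],(800,600),interpolation=cv2.INTER_CUBIC))
st(r)
```

```text
[[261.3 136.4]
 [197.2 162.3]]
over t 44.12 tcp [438.5 304.  100.1] o [180.    0.  174.4] F [-0.9  0.7 -1.8] open 43.9
 t 44.96 tcp [439.  303.9  37. ] o [1.799e+02 1.000e-01 1.744e+02] F [-0.1 -0.3 -1.8] open 43.5
```

View pics/p2c.png

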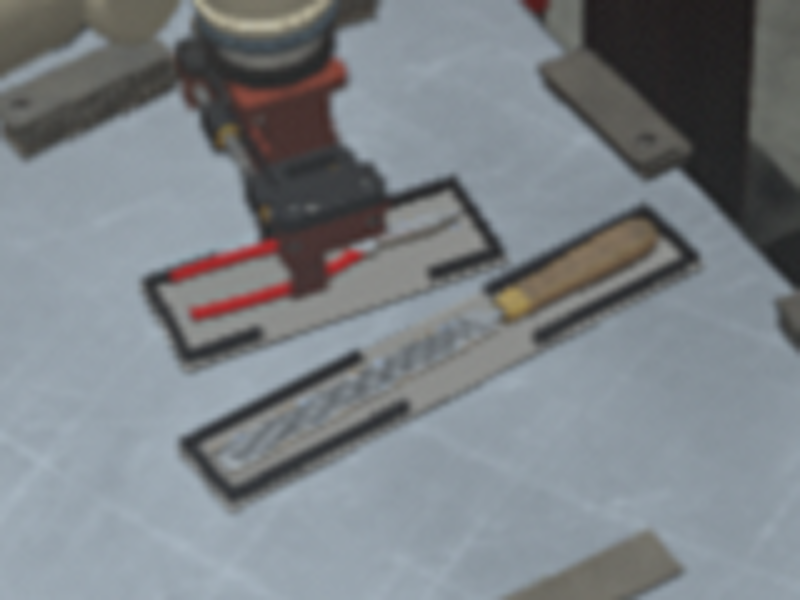

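The pliers hang level and aligned over the pocket, with the jaw tip at (460,215) in the crop. Lowering and releasing.

Run:
```python
from h import *
from station import r
x,y=.4385,.3035
r.servo_line([x,y,.0255],speed=.03); st(r,"down")
r.let_go(); st(r,"open")
r.servo_line([x,y,.18]); st(r,"up")
r.reach([.33,-.12,.25],[180,0,0 if r.inverse_kinematics([.33,-.12,.25],[180,0,0]) is not None else 180])
s=snap(r,"top","e1");z=snap(r,"scene","e1s")
cv2.imwrite("pics/e1c.png",cv2.resize(s["frame"][155:325,120:310,::-1],(671,600),interpolation=cv2.INTER_CUBIC))
m=masks(s);p=maskpx(m["red"],(130,200,214,310));print("handles",rect(cast(s,p,.015)))
```

```text
down t 45.46 tcp [438.5 303.4  25.4] o [-180.    -0.   174.4] F [-0.2 -1.1 -1.4] open 43.4
open t 46.29 tcp [438.5 303.5  25.5] o [180.    0.  174.4] F [-0.1 -0.1  0.3] open 87.6
up t 47.48 tcp [438.1 303.3 178.6] o [-1.799e+02 -1.000e-01  1.744e+02] F [0.  0.3 0.1] open 87.7
handles (array([421.7, 303.4]), array([110.7,  45.7]), 172.6)
```

View pics/e1c.png

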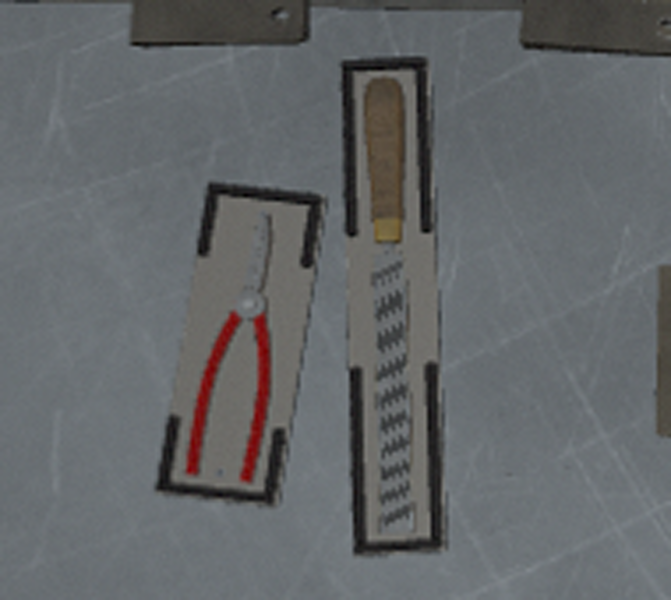

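View pics/e1.png

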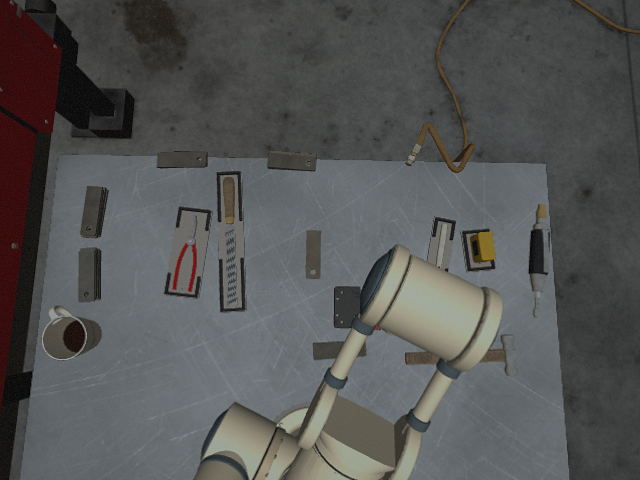

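View pics/e1s.png

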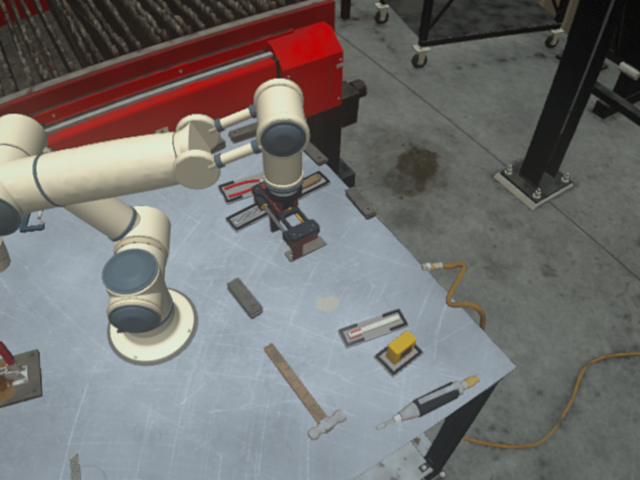

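The pliers and file lie inside their rims, the marker and tape are still in theirs, and the strip is still at (313,254). Handing in.

Run:
```python
from h import *
from station import r
r.wait(0.5); st(r); r.hand_in()
```

```text
t 49.86 tcp [ 330. -120.  250.] o [180.   0.   0.] F [ 0.1 -0.3 -1. ] open 87.9
the job is handed in; nothing more can be done
```

All four tools are in their own nests and released, and I handed the job in at about 50 s of the 106 s allowed. I moved them in the order tape measure, paint marker, flat file, pliers. The tape went first because it stood too close to the file nest.

- **Placement:** In pictures taken after each release, every tool lies inside its rim with the tape upright. The closest fit is the pliers, with about 6 mm between the handle ends and the rim.
- **Loose strip:** It is still at its original position in the last top view.
- **Forces and contact:** The wrist force readings I took stayed below about 4 N. The arm was parked clear of everything at hand-in.
- **Checks that disagreed or were partial:**
  - The two cameras put the tape nest about 3 mm apart sideways, so I used the mean.
  - The scene-view outlines of the other three nests picked up neighbouring objects, so I used only the top view for those.
  - The measured outline of the placed tape took in its side face, so I judged the tape by eye.
  - The arm hid part of the marker in the last top view, but the scene view showed it in place.

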